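# Show the next skive sample slide to the code reader

## Robot

A 6-joint arm with a two-finger parallel gripper is mounted at the origin on the work surface. World frame = base frame: x ahead of the robot, y to its left, z up, the work surface at z = 0. Lengths are in m, angles in rad, forces in N, time in s.
With the tool pointing down it reaches from about 0.35 to 0.975 m from the base axis. Payload 4.9 kg.
Tool frame: the origin (TCP) lies at the very end of the fingers, on their centre line; the grasp point (between the pads) lies 19 mm behind it; z points along the fingers, y is the line along which they close (so a half turn about z gives the same grasp; the last joint's range is limited). The gripper opens to 85 mm and grips with 20 to 120 N. Pads are 22 mm wide; open, the fingers measure 114 mm over their backs; the gripper's body (76 mm by 85 mm) begins 54 mm behind the grasp point. The pads swing forward as they close: fully open they stand 13 mm farther back than shut.
Start: joints at [-1.311, 0.053, 1.613, -0, 1.476, -0.119], TCP at [0.231, -0.581, 0.231] pointing down, gripper open.
Joint ranges: [-3.01, 3.01], [-1.01, 2.22], [0.06, 2.58], [-1.02, 4.17], [0.09, 2.62], [-3.14, 3.14]. Speed limits (rad/s): [2.57, 2.57, 3.14, 3.14, 3.14, 3.14].

## Interface

Orientations are given as a rotation vector (axis times angle).
In Python, from station import * gives the robot as it stands.
- The arm moves only by the shell command python3 -m crank 'ROWS' [OPENING] [FORCE]. ROWS is JSON, a list of rows, each an object with "offset": the shift along the tool's x, y, z in m, a list of three; "twist": the turn, a rotation vector about the tool's x, y, z in degrees, a list of three. In form: [{"offset": [x, y, z], "twist": [rx, ry, rz]}, ...]. A call has 1 to 20 rows; each row is the pose to reach, as a shift and turn from the pose commanded when the call began, along the tool's axes at that moment; what a row does not reach only later rows make up. A row lasts 1/8 s, in which the tool goes at most 62.5 mm and 10.7 degrees, less where a joint would pass 70% of its speed; a pose out of reach is approached as far as the arm can. A call with a gripper value outside its range is refused whole. OPENING is the opening, from 0 (shut) to 1 (fully open), set as the call begins (- or left out, the last holds). The fingers move at their own pace and stop on an object; FORCE is the grip in N (left out, the last holds). Time passes only in rows, so rows that repeat a pose let the fingers close. It gives the time, the measured TCP pose, the force, the opening and the grip force at its end, in the units of the state.
- get_obs(): the state, without advancing time (a new reading comes with each control period).
- get_image(name): name is "scene" or "side" or "wrist"; returns the picture (480x640x3 uint8, red, green, blue); there is no depth.
- get_calibration(name): a dict with "intrinsics" (3x3 intrinsics, pixels), "k1" (the pictures are not rectified: a ray, as slopes to the right and down, at radius r is drawn at 1 + k1 r^2 times it, then the intrinsics apply), "world_from_camera" (4x4, takes a point from camera to world coordinates); the wrist camera has in their place "tool_from_camera" (4x4, takes a point from camera to tool coordinates, whose origin is the TCP and whose axes are the flange's). Camera axes: x right, y up, looking along -z (the intrinsics and any distortion apply to the point x, -y, -z); pixel columns grow to the right and rows downward; lengths in m; the calibration is good to about 2 mm. A picture is of the moment at which its call begins: read the wrist's pose just before it. get_calibration takes no time and is no camera call.
- finish_job(): hands the job in; it is judged then, once.
Trained networks look in the newest picture that a camera, given by its name, has taken for a name from the list of things; names that differ only in an ending like _2 or _b are one class to them, and where a whole thing is asked for, a point or a joint stands for the part that bears it (a point fixed in the world has none). Each returns a list of dicts, best first, with "confidence" (0 to 1); they miss things now and then, are a little off and sometimes report something else, mostly with a low value. They report only what shows in the picture. A call takes as long as a camera call. They do not tell look-alikes from the thing itself.
- cut_out(query, camera): "region" (480x640 bool, what is visible of it) and "rect" ([centre column, centre row, width, height] in pixels, round what is visible of it).
The state is a dict: "t": time; "q": joint angles; "dq": joint speeds; "effort": joint torques, N m; "tool_pos": TCP position; "tool_rot": TCP orientation; "contact_force": force on the tool from outside, world axes, zero at the start; "wrist_torque": the same for the moment, N m; "opening": finger opening in m; "grip_force": force on a finger pad.
Only numpy, scipy, OpenCV 4.12 (cv2) and the standard library are available. Lean on these libraries where they do the work, as an engineer would, in place of code of your own. Each camera call takes 0.05 s, during which the arm holds its last target. There are 200 camera calls.

## Task

Take the sample slide out of the stand's bay nearest the code reader: find its frosted label end by the small notch in one corner, grip it by the clear end and keep your fingers off the frosted end. Finish while still holding it free in the air, level and label up, with the frosted end pointing at the reader and its label centred in front of the reader's window, about 12 cm from it. Leave the other slides in their bays and disturb nothing else.

Things in the scene. Friction and masses are not known exactly. Their poses are not given: they have to be found in the camera images.
- slide_a: One of 3 identical slides: black leather strip in a clear acrylic plate 110 x 38 x 6 mm, 32 g. Origin: centre of the unlabelled underside; x along it to the frosted end, z out of the label face. Clear from x -55 to 23 mm, frosted 23 to 55 mm; square notch 10 x 10 mm through the corner +x, -y (far right, label face up, frosted end away). Starts label outward, frosted end up or down the slope.
- slide_b: One of 3 identical slides: black leather strip in a clear acrylic plate 110 x 38 x 6 mm, 32 g. Origin: centre of the unlabelled underside; x along it to the frosted end, z out of the label face. Clear from x -55 to 23 mm, frosted 23 to 55 mm; square notch 10 x 10 mm through the corner +x, -y (far right, label face up, frosted end away). Starts label outward, frosted end up or down the slope.
- slide_c: One of 3 identical slides: black leather strip in a clear acrylic plate 110 x 38 x 6 mm, 32 g. Origin: centre of the unlabelled underside; x along it to the frosted end, z out of the label face. Clear from x -55 to 23 mm, frosted 23 to 55 mm; square notch 10 x 10 mm through the corner +x, -y (far right, label face up, frosted end away). Starts label outward, frosted end up or down the slope.
- slide_a_label (a point): Centre of the frosted end's label face (with a square code label) of this slide: 39 mm along x and 6 mm along z from the slide's origin.
- slide_b_label (a point): Centre of the frosted end's label face (with a square code label) of this slide: 39 mm along x and 6 mm along z from the slide's origin.
- slide_c_label (a point): Centre of the frosted end's label face (with a square code label) of this slide: 39 mm along x and 6 mm along z from the slide's origin.
- bay_right (a point): The bay nearest the code reader (right-hand one seen from the robot): where the underside centre of the slide in it lies at the start, within 3 mm, 68 mm above the bench. Fixed to the stand. The other two bays are 90 and 180 mm further along the stand's +y. In each bay the slide lies lengthwise up the slope.
- stand: Fixed grey steel stand, 280 mm wide, 85 high. Origin on the bench at mid width; x level, from its high side (robot's side) to its low side; y along the bays. Panel falls to +x at 0.5 rad. Each slide lies on a rib 16 mm wide, 22 mm proud of the panel: its long edges are free, with 22 mm for fingers below. Its lower end rests on a lip 22 mm wide that ends 3 mm above the label face; lift it square off the slope.
- reader_head: Head of the fixed code reader, a grey box 66 wide, 46 high, 60 mm deep, on a post 310 mm high (base 110 x 100 mm) about 65 mm behind the window. Origin: centre of its dark window, 270 mm above the bench. The window looks along the head's -x, 45 degrees below level; y is level, across the head.
- wrench: Bystander: combination spanner lying flat, 206 mm long, 8 mm high; origin under its middle.
- screwdriver: Bystander: black-handled screwdriver lying flat, 170 mm long, handle 26 mm thick; origin under its middle.
- oiler: Bystander: small grey plastic oil pot with a thin steel spout, 54 mm across, 94 mm high over the spout; origin at the centre of its underside.
- spray_can: Bystander: aerosol can standing upright, 52 mm across, 155 mm high; origin at the centre of its underside.
- cleaner_bottle: Bystander: green bottle standing upright, 48 mm across, 130 mm high; origin at the centre of its underside.
- bell_knife: Bystander: steel bell knife of the skiving machine, a plain ring standing on its end, 64 mm across, 35 mm high; origin at the centre of its underside.
- grease_tin: Bystander: flat round aluminium tin, 62 mm across, 32 mm high; origin at the centre of its underside.
Things that resemble listed ones, but are neither listed nor needed, are in the scene too. What is shaped like the slide_b but blue or orange is not meant. What is shaped like the slide_c but orange or yellow is not meant.

How it is judged:
By the outcome, as a careful person would: the job done as asked, in the order asked, and still so for the second after the job is handed in, while the arm keeps its last pose, push and grip.
It also fails if it takes over 32 s, if anything falls off the work surface, if the arm or the gripper's body presses on something with over 40 N, if the wrist force passes 120 N, or if a joint passes its speed limit or range.

## Working session

There is one attempt and no reset: what is moved stays moved. The work goes in short steps, Python scripts to look and compute and a shell command to move; the robot and the scene stay as the last step left them, time stands still between calls to the robot, and variables do not carry over. Pictures are saved under pics/ and viewed, at most 10 in all, crops included, and the job is handed in when it is done.

```bash
mkdir -p pics; python3 - <<'E'
from station import *
import cv2,numpy as np
o=get_obs();print(o['t'],o['tool_pos'],o['tool_rot'],o['q'])
for n in ("scene","side"):
    cv2.imwrite(f"pics/{n}0.png",get_image(n)[:,:,::-1])
    c=get_calibration(n);print(n,np.round(c['intrinsics'],1).tolist(),c['k1'],np.round(c['world_from_camera'],3).tolist())
c=get_calibration("wrist");print(c)
E
```

```text
0.0 [ 0.23094079 -0.58009138  0.23005058] [-3.08339072e+00 -5.91049853e-01  2.80406195e-04] [-1.31102556e+00  5.33626886e-02  1.61430878e+00 -3.31717305e-05
  1.47599293e+00 -1.19007849e-01]
scene [[494.4, 0.0, 324.8], [0.0, 494.4, 235.5], [0.0, 0.0, 1.0]] -0.022090746703893507 [[-0.849, -0.437, 0.297, 0.842], [0.528, -0.685, 0.501, 0.562], [-0.015, 0.583, 0.813, 1.076], [0.0, 0.0, 0.0, 1.0]]
side [[540.5, 0.0, 315.4], [0.0, 540.5, 242.4], [0.0, 0.0, 1.0]] -0.03399301880159344 [[-0.982, 0.113, -0.153, 0.326], [-0.19, -0.604, 0.774, 1.085], [-0.005, 0.789, 0.614, 1.032], [0.0, 0.0, 0.0, 1.0]]
{'intrinsics': array([[356.88553432,   0.        , 323.96312759],
       [  0.        , 356.88553432, 239.78969178],
       [  0.        ,   0.        ,   1.        ]]), 'k1': -0.04400443617403069, 'tool_from_camera': array([[-1.66105436e-04,  9.55543099e-01,  2.94851417e-01,
         7.64074750e-02],
       [ 9.99998835e-01,  6.06044769e-04, -1.40069415e-03,
        -7.84216591e-04],
       [-1.51711679e-03,  2.94850841e-01, -9.55542087e-01,
        -1.43865068e-01],
       [ 0.00000000e+00,  0.00000000e+00,  0.00000000e+00,
         1.00000000e+00]])}
```

View pics/scene0.png

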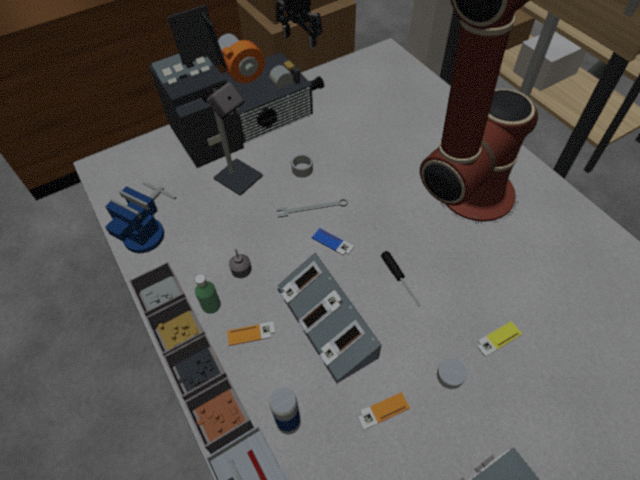

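View pics/side0.png

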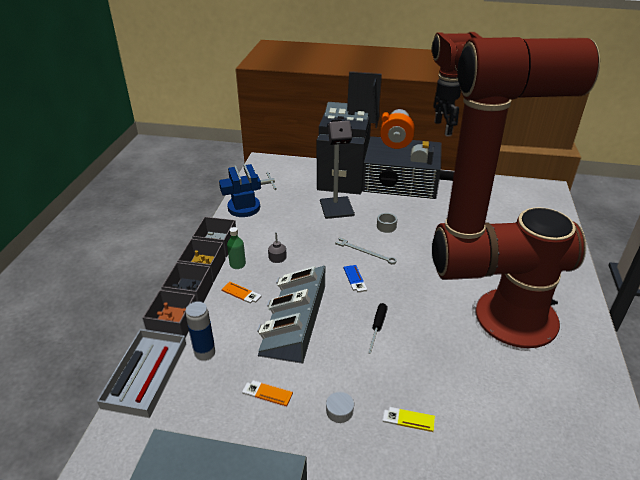

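```bash
cat >h.py <<'E'
from station import *
import cv2,numpy as np
from scipy.spatial.transform import Rotation as R
from scipy.optimize import least_squares
def cam(n,o=None):
    c=get_calibration(n)
    if n=="wrist":
        T=np.eye(4);T[:3,:3]=R.from_rotvec(o['tool_rot']).as_matrix();T[:3,3]=o['tool_pos']
        return c['intrinsics'],c['k1'],T@c['tool_from_camera']
    return c['intrinsics'],c['k1'],np.array(c['world_from_camera'])
def proj(C,P):
    K,k,T=C;p=(np.atleast_2d(P)-T[:3,3])@T[:3,:3]
    s=np.c_[p[:,0]/-p[:,2],-p[:,1]/-p[:,2]];s=s*(1+k*(s**2).sum(1,keepdims=True))
    return s@K[:2,:2].T+K[:2,2]
def ray(C,uv):
    K,k,T=C;s0=(np.atleast_2d(uv)-K[:2,2])/K[0,0];s=s0.copy()
    for _ in range(10): s=s0/(1+k*(s**2).sum(1,keepdims=True))
    d=np.c_[s[:,0],-s[:,1],-np.ones(len(s))]@T[:3,:3].T
    return T[:3,3],d/np.linalg.norm(d,axis=1,keepdims=True)
def onz(C,uv,z):
    o,d=ray(C,uv);return o+d*((z-o[2])/d[:,2])[:,None]
E
python3 - <<'E'
from h import *
im={n:get_image(n) for n in("scene","side")}
for n in im:
    C=cam(n)
    for q,z in(("slide_a",.075),("reader_head",.27),("stand",.05)):
        for r in cut_out(q,n)[:7]:
            u=r['rect'];print(n,q,round(r['confidence'],2),np.round(u),onz(C,[u[:2]],z).round(3))
a=cv2.resize(im["scene"][245:375,265:395],(520,520),interpolation=cv2.INTER_CUBIC)
b=cv2.resize(im["side"][260:350,250:340],(280,280),interpolation=cv2.INTER_CUBIC)
c=cv2.resize(im["side"][115:220,305:375],None,fx=2.28,fy=2.28,interpolation=cv2.INTER_CUBIC)[:240,:280]
o=np.zeros((520,800,3),np.uint8);o[:,:520]=a;o[:280,520:]=b;o[280:280+c.shape[0],520:520+c.shape[1]]=c
cv2.imwrite("pics/crop1.png",o[:,:,::-1])
E
```

```text
scene slide_a 0.86 [253. 335.  42.  28.] [[0.749 0.087 0.075]]
scene slide_a 0.84 [301. 281.  40.  40.] [[0.592 0.027 0.075]]
scene slide_a 0.82 [502. 342.  46.  37.] [[0.301 0.389 0.075]]
scene slide_a 0.81 [320. 311.  38.  42.] [[0.595 0.117 0.075]]
scene slide_a 0.79 [343. 342.  42.  45.] [[0.591 0.206 0.075]]
scene slide_a 0.78 [383. 414.  46.  38.] [[0.607 0.376 0.075]]
scene slide_a 0.75 [333. 241.  45.  26.] [[ 0.466 -0.031  0.075]]
scene reader_head 0.59 [226.  98.  38.  34.] [[ 0.533 -0.432  0.27 ]]
scene stand 0.85 [328. 317. 103. 132.] [[0.58  0.127 0.05 ]]
scene stand 0.6 [401. 278.  35.  53.] [[0.377 0.134 0.05 ]]
side slide_a 0.97 [267. 396.  55.  23.] [[0.564 0.416 0.075]]
side slide_a 0.84 [297. 278.  37.  16.] [[0.585 0.038 0.075]]
side slide_a 0.8 [408. 421.  50.  25.] [[0.268 0.423 0.075]]
side slide_a 0.76 [288. 298.  40.  24.] [[0.588 0.119 0.075]]
side slide_a 0.67 [280. 324.  44.  21.] [[0.588 0.21  0.075]]
side slide_a 0.57 [242. 291.  36.  21.] [[0.713 0.116 0.075]]
side slide_a 0.55 [355. 279.  24.  31.] [[0.43  0.015 0.075]]
side reader_head 0.61 [338. 132.  22.  28.] [[ 0.553 -0.437  0.27 ]]
side reader_head 0.48 [237. 247.  11.  43.] [[0.688 0.174 0.27 ]]
side reader_head 0.3 [378. 328.  17.  53.] [[0.347 0.364 0.27 ]]
side stand 0.91 [294. 316.  71.  98.] [[0.567 0.153 0.05 ]]
side stand 0.74 [339. 407.  31.  28.] [[0.413 0.398 0.05 ]]
side stand 0.64 [276. 247.  24.  33.] [[ 0.679 -0.11   0.05 ]]
side stand 0.58 [366. 251.  62.  24.] [[ 0.419 -0.142  0.05 ]]
```

View pics/crop1.png

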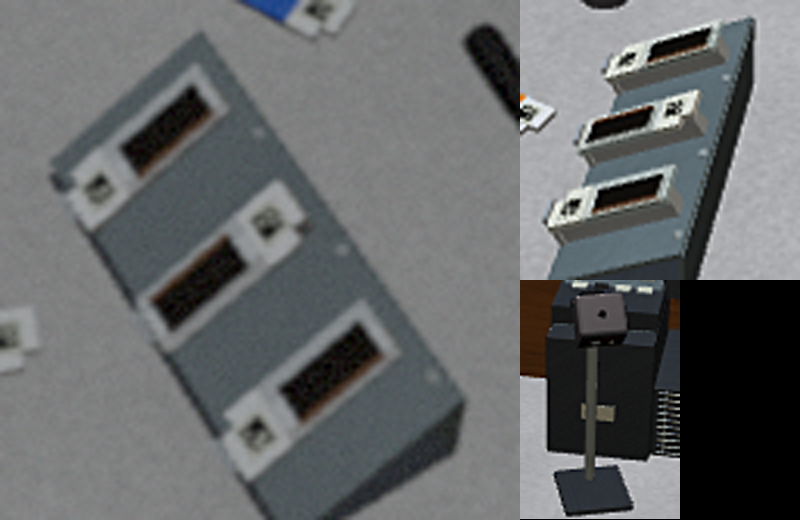

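Right-bay slide (crop 50-230, 60-230) has its frosted code end at the low side with the notch at its lower-left, so I grip the upper (robot-side) end. Reader head is at scene (226,98), side (338,132), facing roughly +y. I'll fit its pose and the slides' from the masks.

```bash
cat >>h.py <<'E'
def box(x0,x1,y0,y1,z0,z1): return np.array([[a,b,c] for a in(x0,x1) for b in(y0,y1) for c in(z0,z1)],float)
def iou(items):
    """items: (C, mask, world pts) -> mean soft IoU of hull drawings"""
    s=0
    for C,m,P in items:
        h=cv2.convexHull(np.float32(proj(C,P)*64).round().astype(np.int32))
        S=4;big=np.zeros((480*S,640*S),np.uint8)
        cv2.fillConvexPoly(big,(h.astype(np.float32)*S/64*16).round().astype(np.int32),1,shift=4)
        r=cv2.resize(big.astype(np.float32),(640,480),interpolation=cv2.INTER_AREA)
        m=m.astype(np.float32);s+=np.minimum(r,m).sum()/np.maximum(r,m).sum()
    return s/len(items)
def Rz(a): return R.from_euler('z',a).as_matrix()
def slideR(psi): return Rz(psi)@R.from_euler('y',.5).as_matrix()   # slide x down the slope
def headR(psi): return Rz(psi)@R.from_euler('y',.785398).as_matrix() # -x looks 45 deg? see below
E
python3 - <<'E'
from h import *
from scipy.optimize import minimize
Cs={n:cam(n) for n in("scene","side")}
S=[];H=[]
for n in Cs:
    get_image(n)
    rs=[r for r in cut_out("slide_a",n)]
    for k,y in enumerate((.03,.12,.21)):
        r=min(rs,key=lambda r:np.hypot(*(onz(Cs[n],[r['rect'][:2]],.075)[0,:2]-[.59,y])))
        S.append((n,k,r['region']))
    H.append((n,cut_out("reader_head",n)[0]['region']))
SB=box(-.055,.055,-.019,.019,0,.006)
def fs(p): 
    Q=SB@slideR(p[2]).T
    return -iou([(Cs[n],m,Q+[p[0]-np.sin(p[2])*.09*k,p[1]+np.cos(p[2])*.09*k,.068]) for n,k,m in S])
b=minimize(fs,[.588,.03,0],method='Nelder-Mead',options=dict(initial_simplex=[[.588,.03,0],[.6,.03,0],[.588,.045,0],[.588,.03,.1]],xatol=1e-4,fatol=1e-4))
print("bay",b.x,b.fun)
for n in Cs:
  print(n,[fs2 for fs2 in [round(-iou([(Cs[n],m,SB@slideR(b.x[2]).T+[b.x[0]-np.sin(b.x[2])*.09*k,b.x[1]+np.cos(b.x[2])*.09*k,.068])]),3) for nn,k,m in S if nn==n]])
# head: -x looks 45 below level => head x = (cos45,0,+sin45) in its yaw frame
HB=box(0,.06,-.033,.033,-.023,.023)
RH=lambda a: Rz(a)@R.from_euler('y',-np.pi/4).as_matrix()
def fh(p): return -iou([(Cs[n],m,HB@RH(p[2]).T+[p[0],p[1],.27]) for n,m in H])
best=min((minimize(fh,x0,method='Nelder-Mead',options=dict(initial_simplex=[x0,[x0[0]+.02,*x0[1:]],[x0[0],x0[1]+.02,x0[2]],[*x0[:2],x0[2]+.3]],xatol=1e-4,fatol=1e-4)) for x0 in ([.54,-.42,-1.2],[.54,-.42,-1.6],[.54,-.42,-2.])),key=lambda r:r.fun)
print("head",best.x,best.fun)
for a in np.arange(-2.2,-.9,.15):
  r=minimize(lambda p:fh([*p,a]),best.x[:2],method='Nelder-Mead',options=dict(xatol=3e-4,fatol=3e-4));print(round(a,2),r.x.round(4),round(r.fun,3))
for n,uv in(("scene",[(213,178),(240,193),(262,175),(236,162)]),("side",[(320,203),(347,198),(354,214),(326,217)])):print(onz(Cs[n],uv,.01).round(3)[:,:2].tolist())
a=cv2.resize(get_image("scene")[70:205,185:285],(592,800//1),interpolation=cv2.INTER_CUBIC)[:600*1]
im=np.zeros((540,800,3),np.uint8)
im[:,:400]=cv2.resize(get_image("scene")[70:205,185:285],(400,540),interpolation=cv2.INTER_CUBIC)
im[:,400:]=cv2.resize(get_image("side")[100:235,290:390],(400,540),interpolation=cv2.INTER_CUBIC)
cv2.imwrite("pics/crop2.png",im[:,:,::-1])
E
```

```text
bay [ 0.5871466   0.02596328 -0.01514949] -0.8585896492004395
scene [np.float32(-0.848), np.float32(-0.898), np.float32(-0.838)]
side [np.float32(-0.852), np.float32(-0.87), np.float32(-0.846)]
head [ 0.53658951 -0.3768441  -1.31238509] -0.8615599274635315
-2.2 [ 0.5548 -0.3801] -0.734
-2.05 [ 0.5519 -0.3781] -0.75
-1.9 [ 0.5495 -0.3763] -0.765
-1.75 [ 0.5465 -0.375 ] -0.789
-1.6 [ 0.5429 -0.3747] -0.818
-1.45 [ 0.5396 -0.3761] -0.844
-1.3 [ 0.536  -0.3768] -0.861
-1.15 [ 0.5328 -0.3804] -0.836
-1.0 [ 0.5301 -0.382 ] -0.806
[[0.617, -0.446], [0.576, -0.351], [0.491, -0.379], [0.532, -0.467]]
[[0.607, -0.421], [0.521, -0.468], [0.485, -0.377], [0.572, -0.343]]
```

View pics/crop2.png

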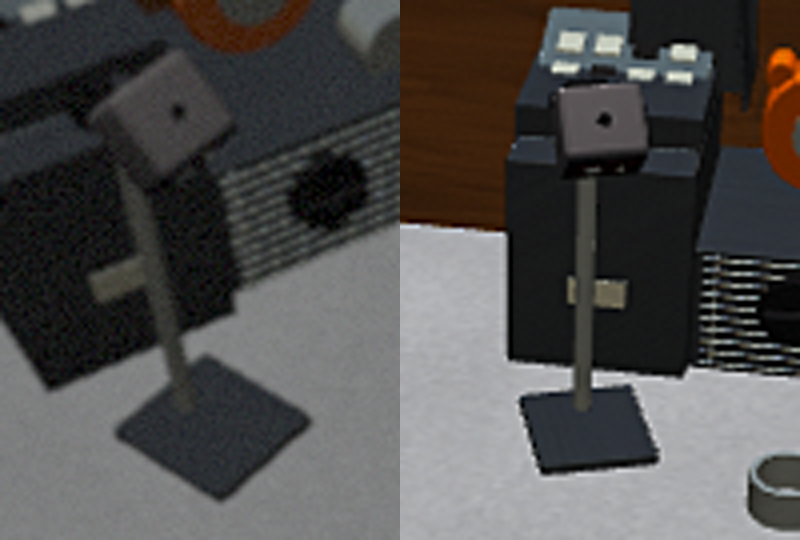

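The head's dark window is on its lower front face, with the base pointing the same way (base edges give a head yaw near -1.2 rad). Next I move to a view pose square above the slide's upper end.

```bash
cat >>h.py <<'E'
def rel(pos,rotm,cur=None):
    o=cur or get_obs();R0=R.from_rotvec(o['tool_rot']).as_matrix()
    return (R0.T@(pos-o['tool_pos'])).round(4).tolist(),np.degrees(R.from_matrix(R0.T@rotm).as_rotvec()).round(2).tolist()
FL=np.diag([-1.,1,-1]) # slide axes -> tool axes
def grip(o,Rs,x=-.027,depth=-.014,up=0): return o+Rs@[x,0,depth+up],Rs@FL
E
python3 - <<'E'
from h import *
for up in(.15,):
    p,r=grip(np.array([.587,.026,.068]),slideR(-.015),up=up);print(p,rel(p,r))
for n,uv in(("scene",(231,172)),("side",(335.5,202))):print(onz(cam(n),[uv],.012).round(3))
E
```

```text
[0.62850247 0.02537742 0.20029572] ([0.5933, -0.4161, 0.031], [39.08, 7.8, -153.04])
[[ 0.563 -0.437  0.012]]
[[ 0.556 -0.434  0.012]]
```

```bash
t='{"offset":[0.593,-0.416,0.031],"twist":[39.1,7.8,-153.0]}'; : ; python3 -m crank '[{"offset":[0.593,-0.416,0.031],"twist":[39.1,7.8,-153]},{"offset":[0.593,-0.416,0.031],"twist":[39.1,7.8,-153]},{"offset":[0.593,-0.416,0.031],"twist":[39.1,7.8,-153]},{"offset":[0.593,-0.416,0.031],"twist":[39.1,7.8,-153]},{"offset":[0.593,-0.416,0.031],"twist":[39.1,7.8,-153]},{"offset":[0.593,-0.416,0.031],"twist":[39.1,7.8,-153]},{"offset":[0.593,-0.416,0.031],"twist":[39.1,7.8,-153]},{"offset":[0.593,-0.416,0.031],"twist":[39.1,7.8,-153]},{"offset":[0.593,-0.416,0.031],"twist":[39.1,7.8,-153]},{"offset":[0.593,-0.416,0.031],"twist":[39.1,7.8,-153]},{"offset":[0.593,-0.416,0.031],"twist":[39.1,7.8,-153]},{"offset":[0.593,-0.416,0.031],"twist":[39.1,7.8,-153]},{"offset":[0.593,-0.416,0.031],"twist":[39.1,7.8,-153]},{"offset":[0.593,-0.416,0.031],"twist":[39.1,7.8,-153]},{"offset":[0.593,-0.416,0.031],"twist":[39.1,7.8,-153]},{"offset":[0.593,-0.416,0.031],"twist":[39.1,7.8,-153]},{"offset":[0.593,-0.416,0.031],"twist":[39.1,7.8,-153]},{"offset":[0.593,-0.416,0.031],"twist":[39.1,7.8,-153]}]' 1
python3 - <<'E'
from h import *
o=get_obs();print(o['t'],o['q'].round(3))
im=get_image("wrist");C=cam("wrist",o)
rs=cut_out("slide_a","wrist")
for r in rs: print(r['confidence'],np.round(r['rect'],1),onz(C,[r['rect'][:2]],.073))
np.save("m.npy",np.array([r['region'] for r in rs]))
p=proj(C,np.array([.587,.026,.068])+np.array([[-.055,-.019,.006],[-.055,.019,.006],[.055,.019,.006],[.055,-.019,.006]])@slideR(-.015).T)
print(p.round())
d=im[:,:,::-1].copy();cv2.polylines(d,[p.round().astype(int)],True,(0,0,255),1);cv2.imwrite("pics/w1.png",d)
E
```

```text
t: 3.2
tool_pos: [0.6282, 0.0248, 0.2005]
tool_rot: [-0.023, -2.641, -0.005]
contact_force: [-0.4, -0.8, 0.2]
opening: 0.0854
grip_force: 0.0
3.2 [-0.068  0.409  1.308 -0.026  1.924 -1.624]
0.95 [232.  139.9  99.4  65. ] [[ 0.48094333 -0.0533824   0.073     ]]
0.81 [433.6 261.5  56.9 125.2] [[0.59235822 0.11623249 0.073     ]]
0.71 [629.4 260.3  20.4 104.2] [[0.59486636 0.28491568 0.073     ]]
0.66 [538.2 258.9  65.1 122. ] [[0.59195207 0.2045684  0.073     ]]
0.61 [327.2 259.1  49.4 128.9] [[0.58876055 0.02880706 0.073     ]]
0.61 [361.3 392.   50.4  46.6] [[0.6925075  0.05307935 0.073     ]]
0.49 [113.  134.8 100.  159.1] [[ 0.47266688 -0.16202265  0.073     ]]
[[299. 194.]
 [348. 194.]
 [346. 320.]
 [302. 320.]]
```

View pics/w1.png

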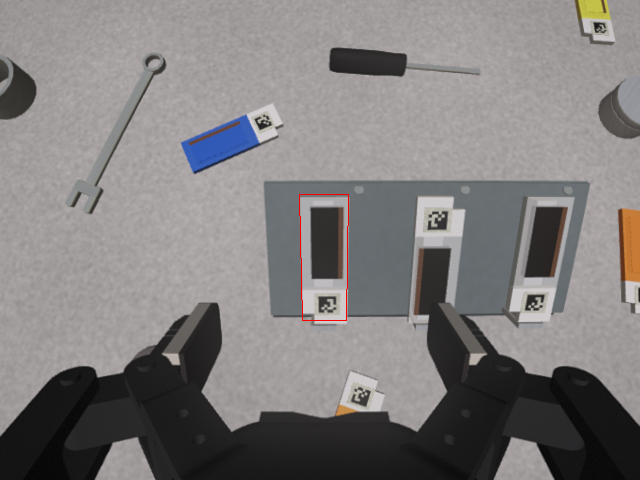

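The projected outline fits the slide (299-348, 194-320) within about a pixel. The frosted code end is at the bottom with its notch lower left, and the fingers are centred on it. Descend square to the slope.

```bash
python3 -m crank '[{"offset":[0,0.001,0.04],"twist":[0,0,0]},{"offset":[0,0.001,0.08],"twist":[0,0,0]},{"offset":[0,0.001,0.11],"twist":[0,0,0]},{"offset":[0,0.001,0.13],"twist":[0,0,0]},{"offset":[0,0.001,0.142],"twist":[0,0,0]},{"offset":[0,0.001,0.15],"twist":[0,0,0]},{"offset":[0,0.001,0.15],"twist":[0,0,0]},{"offset":[0,0.001,0.15],"twist":[0,0,0]}]' 1
python3 - <<'E'
from h import *
o=get_obs();cv2.imwrite("pics/w2.png",get_image("wrist")[:,:,::-1])
s=get_image("side")[220:360,240:380];cv2.imwrite("pics/s2.png",cv2.resize(s,(560,560))[:,:,::-1])
E
```

```text
t: 4.3
tool_pos: [0.5572, 0.0272, 0.0695]
tool_rot: [-0.021, -2.643, -0.005]
contact_force: [0.4, -0.5, 0.1]
opening: 0.0854
grip_force: 0.0
```

View pics/w2.png

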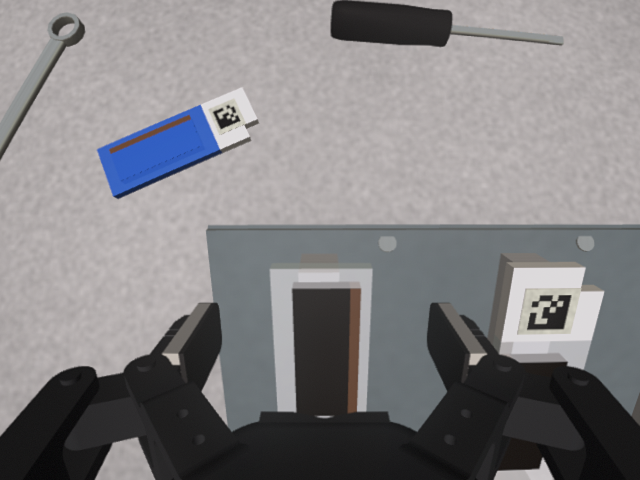

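The pads straddle the slide's clear upper end (slide edges at columns 272 and 372, pads at 220 and 430). Close.

```bash
python3 -m crank '[{"offset":[0,0,0],"twist":[0,0,0]},{"offset":[0,0,0],"twist":[0,0,0]},{"offset":[0,0,0],"twist":[0,0,0]},{"offset":[0,0,0],"twist":[0,0,0]},{"offset":[0,0,0],"twist":[0,0,0]},{"offset":[0,0,0],"twist":[0,0,0]},{"offset":[0,0,0],"twist":[0,0,0]},{"offset":[0,0,0],"twist":[0,0,0]}]' 0 45
```

```text
t: 5.4
tool_pos: [0.5565, 0.0272, 0.069]
tool_rot: [-0.021, -2.642, -0.005]
contact_force: [0.9, -0.3, 3.1]
opening: 0.0368
grip_force: 45.2
```

```bash
python3 -m crank '[{"offset":[0,0,-0.008],"twist":[0,0,0]},{"offset":[0,0,-0.02],"twist":[0,0,0]},{"offset":[0,0,-0.04],"twist":[0,0,0]},{"offset":[0,0,-0.07],"twist":[0,0,0]},{"offset":[0,0,-0.1],"twist":[0,0,0]},{"offset":[0,0,-0.13],"twist":[0,0,0]},{"offset":[0,0,-0.15],"twist":[0,0,0]},{"offset":[0,0,-0.15],"twist":[0,0,0]}]'
python3 - <<'E'
from h import *
o=get_obs();im=get_image("wrist")
a=np.zeros((480,800,3),np.uint8);a[:,:400]=im[:,130:530];a[:400,400:]=cv2.resize(get_image("side")[160:310,230:380],(400,400))
cv2.imwrite("pics/w3.png",a[:,:,::-1])
# target
psi=-1.19;w=np.array([.536,-.378,.27]);x=np.array([np.cos(psi),np.sin(psi),0]);z=np.array([0,0,1.])
Rs=np.c_[x,np.cross(z,x),z];lab=w-.085*x-[0,0,.085]
for extra in(.08,.0):
    org=lab-Rs@[.039,0,.006]-extra*x+[0,0,extra]
    p,r=grip(org,Rs);print(extra,p,rel(p,r,o))
E
```

```text
t: 6.4
tool_pos: [0.6302, 0.026, 0.2032]
tool_rot: [-0.021, -2.647, -0.005]
contact_force: [0.2, 0.2, -0.2]
opening: 0.0371
grip_force: 45.0
0.08 [ 0.45014657 -0.16354677  0.245     ] ([0.1756, -0.1924, 0.0474], [-16.66, -24.99, 65.83])
0.0 [ 0.47987936 -0.23781629  0.165     ] ([0.1104, -0.2662, 0.1032], [-16.66, -24.99, 65.83])
```

View pics/w3.png

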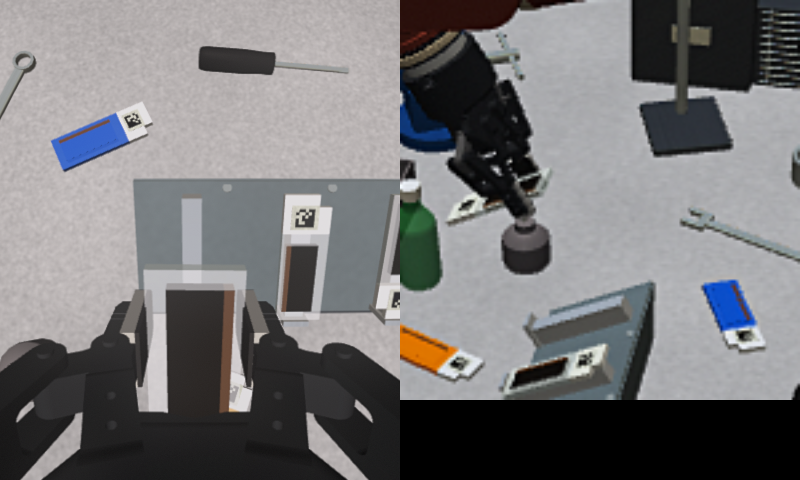

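The slide is held (near edge at 275-376, row 268), the right rib is bare and the other slides are untouched. Move to a level pre-pose, backed off 8 cm and up.

```bash
python3 -m crank '[{"offset":[0.015,-0.016,0.004],"twist":[-1.4,-2.1,5.5]},{"offset":[0.029,-0.032,0.008],"twist":[-2.8,-4.2,11]},{"offset":[0.044,-0.048,0.012],"twist":[-4.2,-6.2,16.5]},{"offset":[0.059,-0.064,0.016],"twist":[-5.6,-8.3,22]},{"offset":[0.073,-0.08,0.02],"twist":[-6.9,-10.4,27.4]},{"offset":[0.088,-0.096,0.024],"twist":[-8.3,-12.5,32.9]},{"offset":[0.103,-0.112,0.028],"twist":[-9.7,-14.6,38.4]},{"offset":[0.117,-0.128,0.032],"twist":[-11.1,-16.7,43.9]},{"offset":[0.132,-0.144,0.036],"twist":[-12.5,-18.7,49.4]},{"offset":[0.146,-0.16,0.04],"twist":[-13.9,-20.8,54.9]},{"offset":[0.161,-0.176,0.043],"twist":[-15.3,-22.9,60.3]},{"offset":[0.17,-0.186,0.046],"twist":[-16.2,-24.2,63.9]},{"offset":[0.1756,-0.1924,0.0474],"twist":[-16.7,-25,65.8]},{"offset":[0.1756,-0.1924,0.0474],"twist":[-16.7,-25,65.8]},{"offset":[0.1756,-0.1924,0.0474],"twist":[-16.7,-25,65.8]}]'
python3 - <<'E'
from h import *
o=get_obs();im=get_image("wrist");C=cam("wrist",o)
print(o['t'],R.from_rotvec(o['tool_rot']).as_matrix().round(3))
psi=-1.19;w=np.array([.536,-.378,.27]);x=np.array([np.cos(psi),np.sin(psi),0]);y=np.array([-x[1],x[0],0])
RH=Rz(psi)@R.from_euler('y',-np.pi/4).as_matrix()
d=im[:,:,::-1].copy()
P=proj(C,box(0,.06,-.033,.033,-.023,.023)@RH.T+w)
for i,j in((0,1),(0,2),(1,3),(2,3),(4,5),(4,6),(5,7),(6,7),(0,4),(1,5),(2,6),(3,7)):
    cv2.line(d,tuple(map(int,P[i])),tuple(map(int,P[j])),(0,0,255),1)
# slide in hand as assumed by nominal grip
Rt=R.from_rotvec(o['tool_rot']).as_matrix();Rs=Rt@FL;org=o['tool_pos']-Rs@[-.027,0,-.014]
q=proj(C,org+np.array([[-.055,-.019,.006],[-.055,.019,.006],[.055,.019,.006],[.055,-.019,.006]])@Rs.T)
print(q.round(1));cv2.polylines(d,[q.round().astype(int)],True,(0,255,0),1)
cv2.imwrite("pics/w4.png",d)
E
```

```text
t: 8.38
tool_pos: [0.4487, -0.1632, 0.2428]
tool_rot: [-1.756, -2.599, 0.003]
contact_force: [-0.4, -0.5, -0.4]
opening: 0.0369
grip_force: 45.0
8.375 [[-0.373  0.928 -0.005]
 [ 0.928  0.373  0.001]
 [ 0.003 -0.004 -1.   ]]
[[270.1 264.7]
 [372.2 264.7]
 [361.9 481.3]
 [281.6 481.3]]
```

View pics/w4.png

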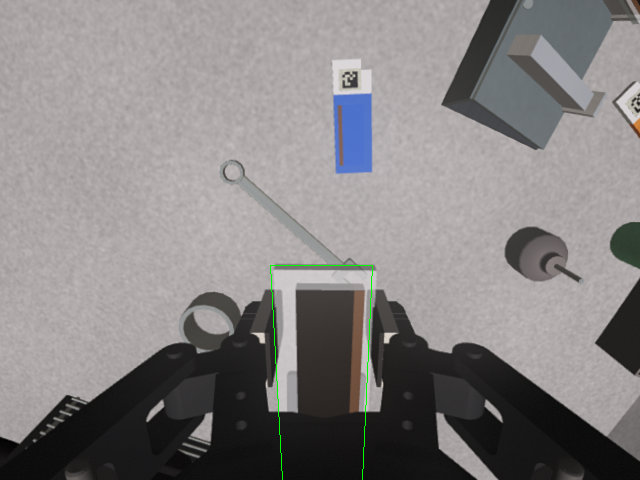

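Near edge as expected (271-375, row 265), but the long edges diverge downwards (268-381 at row 410). That suggests the slide has pitched about the finger axis, so I check from the fixed cameras.

```bash
cat > fit.py <<'E'
from h import *
import sys
o=get_obs();Rt=R.from_rotvec(o['tool_rot']).as_matrix();g=o['tool_pos']-Rt@[0,0,.017]
ims={};
out=np.zeros((600,800,3),np.uint8)
for k,n in enumerate(("scene","side")):
    im=get_image(n);C=cam(n);u=proj(C,[g])[0];c0=int(u[0])-50;r0=int(u[1])-60
    d=cv2.resize(im[r0:r0+120,c0:c0+100],(400,480),interpolation=cv2.INTER_CUBIC)
    for r in cut_out("slide_a",n):
        if np.hypot(*(np.array(r['rect'][:2])-u))<40: print(n,r['confidence'],np.round(r['rect'],1),r['region'].sum())
    for th,col in((0,(0,255,0)),(float(sys.argv[1]),(255,0,0))):
        a=np.radians(th);Rp=Rt@FL@R.from_euler('y',-a).as_matrix()
        q=proj(C,g+np.array([[-.028,-.019,.003],[-.028,.019,.003],[.082,.019,.003],[.082,-.019,.003]])@Rp.T)
        cv2.polylines(d,[((q-[c0,r0])*4).round().astype(int)],True,col,1)
    out[:480,400*k:400*k+400]=d;print(n,c0,r0)
cv2.imwrite(sys.argv[2],out[:480,:,::-1])
E
python3 fit.py 30 pics/f1.png
```

```text
scene 0.67 [297.3 145.8  44.6  28.1] 283
scene 258 92
side 0.71 [361.1 180.4  13.9  19.7] 231
side 310 124
```

View pics/f1.png

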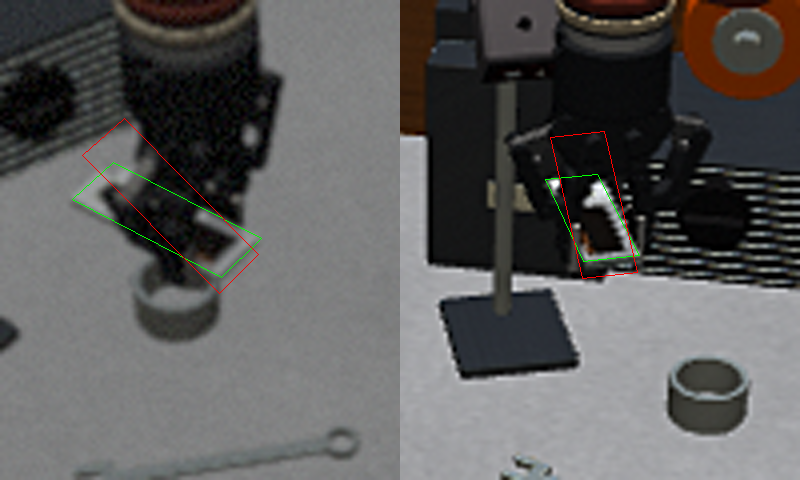

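The frosted tip (scene crop 75-120, 125-195) lies between the level outline and the 30° one, so there is some pitch. I'll measure the slide's edge lines numerically in the wrist picture.

```bash
python3 - <<'E'
from h import *
o=get_obs();im=get_image("wrist");np.save("w5.npy",im)
g=im.astype(float).mean(2);sm=cv2.GaussianBlur(g,(1,9),0)
for r in range(258,416,8):
    row=cv2.blur(g[r-3:r+4],(1,7))[3];d=np.gradient(row)
    pk=[(c,int(d[c])) for c in range(250,400) if abs(d[c])>7 and abs(d[c])==abs(d[c-2:c+3]).max()]
    print(r,pk)
col=g[:,310:350].mean(1);print([ (r,int(col[r])) for r in range(255,296,2)])
print(im[300:412:12,278:296].mean(1).astype(int).tolist(),im[300:412:12,366:378].mean(1).astype(int).tolist())
E
```

```text
258 [(346, -8), (353, 7)]
266 [(274, -17), (375, 16)]
274 [(273, 14), (376, -14)]
282 [(273, 11), (296, -9), (376, -13)]
290 [(264, -24), (274, 27), (281, 12), (295, -46), (354, 8), (364, 30), (375, -28), (384, 22)]
298 [(251, -7), (262, -32), (274, 37), (282, 23), (295, -60), (354, 15), (364, 42), (375, -36), (386, 30)]
306 [(258, 8), (274, 31), (282, 23), (295, -57), (353, 16), (364, 42), (374, -30), (389, -8)]
314 [(255, 7), (269, -9), (276, 45), (283, 18), (296, -54), (353, 18), (363, 41), (372, -47), (379, 10), (392, -7)]
322 [(252, 8), (267, -10), (276, 47), (283, 22), (296, -56), (353, 17), (363, 46), (372, -46), (381, 10), (395, -9)]
330 [(250, 14), (264, -18), (277, 40), (283, 19), (296, -60), (352, 17), (362, 42), (371, -43), (384, 18), (398, -14)]
338 [(259, 47), (264, -62), (269, -10), (277, 49), (282, 18), (296, -62), (352, 18), (362, 46), (366, -19), (371, -51), (379, 11), (384, 63), (389, -48)]
346 [(269, -10), (277, 45), (296, -65), (352, 17), (362, 47), (371, -45), (379, 11)]
354 [(265, 11), (270, -10), (278, 63), (296, -66), (351, 17), (361, 47), (370, -67), (378, 1
[... 711 characters left out ...]
81, -64)]
410 [(268, 45), (278, 11), (287, -11), (297, -43), (349, 16), (358, 26), (363, 12), (368, -10), (380, -43)]
[(255, 163), (257, 164), (259, 158), (261, 157), (263, 159), (265, 116), (267, 113), (269, 119), (271, 197), (273, 197), (275, 198), (277, 199), (279, 198), (281, 199), (283, 169), (285, 149), (287, 150), (289, 142), (291, 64), (293, 64), (295, 63)]
[[188, 184, 185], [185, 181, 182], [185, 181, 182], [188, 184, 185], [194, 189, 191], [200, 195, 197], [178, 174, 175], [180, 176, 178], [179, 176, 178], [179, 175, 177]] [[136, 132, 133], [105, 102, 102], [97, 94, 95], [92, 89, 89], [96, 92, 93], [110, 106, 106], [133, 129, 129], [160, 156, 156], [178, 173, 173], [174, 169, 169]]
```

Leather edges (295→297, 364→358) converge just as an unpitched slide should. The wide outer lines are bench and finger background. So the slide is square in the pads, with its near edge about 2 mm forward of nominal. Refine numerically and compute the final move.

```bash
python3 - <<'E'
from h import *
o=get_obs();C=cam("wrist",o);g=np.load("w5.npy").astype(float).mean(2)
Rt=R.from_rotvec(o['tool_rot']).as_matrix();Rs0=Rt@FL
rows=np.arange(300,408,4);L=[];Q=[]
for r in rows:
    d=np.abs(np.gradient(g[r-1:r+2].mean(0)))
    L.append((d[291:302]*np.arange(291,302)).sum()/d[291:302].sum())
    c=int(round(364-(r-298)*.05));w=slice(c-3,c+3);Q.append((d[w]*np.arange(w.start,w.stop)).sum()/d[w].sum())
l=np.polyfit(rows,L,1);q=np.polyfit(rows,Q,1);print(l,q,np.std(L-np.polyval(l,rows)),np.std(Q-np.polyval(q,rows)))
uv=np.r_[np.c_[L,rows],np.c_[Q,rows]];s,d=ray(C,uv);n=len(rows)
def f(p): # pitch, yaw, yL, yR ; plane through height z=-.011 above grasp mid (top face 3mm)
    Rp=Rs0@R.from_euler('zy',[p[1],-p[0]]).as_matrix();P0=o['tool_pos']-Rt@[0,0,.019]
    t=((P0-s)@Rp[:,2])/(d@Rp[:,2]);X=(s+d*t[:,None]-P0)@Rp
    return np.r_[X[:n,1]-p[2],X[n:,1]-p[3]]*1e3
r=least_squares(f,[0,0,0,0]);print("pitch,yaw deg",np.degrees(r.x[:2]),r.x[2:],np.abs(r.fun).max())
t,dd=ray(C,[(324.5,270)]);P0=o['tool_pos']-Rt@[0,0,.020]
X=((t+dd*(((P0-t)@Rs0[:,2])/(dd@Rs0[:,2]))[:,None])-P0)@Rs0;print("near edge in slide axes from tcp",X)
psi=-1.21;w=np.array([.5345,-.379,.27]);x=np.array([np.cos(psi),np.sin(psi),0]);z=np.array([0,0,1.])
Rs=np.c_[x,np.cross(z,x),z];lab=w-.085*x-[0,0,.085]
p,rr=grip(lab-Rs@[.039,0,.006],Rs,x=-.055-X[0,0]);print(lab,p,rel(p,rr,o))
E
```

```text
[1.77318908e-02 2.89986953e+02] [-5.25452616e-02  3.79865294e+02] 0.082250600150611 0.096747666811158
pitch,yaw deg [-0.27262581 -0.60343911] [-0.01017173  0.01644327] 0.10715970368812416
near edge in slide axes from tcp [[-2.58778620e-02  1.25159916e-03  9.19078087e-18]]
[ 0.50449335 -0.29947264  0.185     ] [ 0.48044491 -0.23573648  0.165     ] ([-0.0793, 0.0029, 0.0776], [-0.25, -0.17, 1.2])
```

```bash
python3 -m crank '[{"offset":[-0.006,0,0.01],"twist":[0,0,0.2]},{"offset":[-0.016,0.001,0.024],"twist":[0,0,0.5]},{"offset":[-0.03,0.001,0.04],"twist":[-0.1,-0.1,0.7]},{"offset":[-0.048,0.002,0.056],"twist":[-0.2,-0.1,0.9]},{"offset":[-0.064,0.0025,0.068],"twist":[-0.2,-0.2,1.1]},{"offset":[-0.075,0.003,0.075],"twist":[-0.2,-0.2,1.2]},{"offset":[-0.079,0.003,0.0775],"twist":[-0.2,-0.2,1.2]},{"offset":[-0.079,0.003,0.0775],"twist":[-0.2,-0.2,1.2]},{"offset":[-0.079,0.003,0.0775],"twist":[-0.2,-0.2,1.2]},{"offset":[-0.079,0.003,0.0775],"twist":[-0.2,-0.2,1.2]}]'
python3 - <<'E'
from h import *
o=get_obs();Rt=R.from_rotvec(o['tool_rot']).as_matrix();Rs=Rt@FL;org=o['tool_pos']-Rs@[-.0291,0,-.014];lab=org+Rs@[.039,0,.006]
psi=-1.21;w=np.array([.5345,-.379,.27]);RH=Rz(psi)@R.from_euler('y',-np.pi/4).as_matrix()
print(lab,(lab-w)@RH, "slide x",Rs[:,0],"z",Rs[:,2])
out=np.zeros((560,800,3),np.uint8)
for k,n in enumerate(("scene","side")):
    im=get_image(n);C=cam(n);u=proj(C,[lab])[0];c0=int(u[0])-50;r0=int(u[1])-80
    d=cv2.resize(im[r0:r0+140,c0:c0+100],(400,560),interpolation=cv2.INTER_CUBIC)
    D=lambda P,col:cv2.polylines(d,[((proj(C,P)-[c0,r0])*4).round().astype(int)],True,col,1)
    D(org+np.array([[-.055,-.019,.006],[-.055,.019,.006],[.055,.019,.006],[.055,-.019,.006]])@Rs.T,(0,255,0))
    for xx in(0,.06): D(w+np.array([[xx,-.033,-.023],[xx,.033,-.023],[xx,.033,.023],[xx,-.033,.023]])@RH.T,(255,0,0))
    out[:,400*k:400*k+400]=d
    for r in cut_out("slide_a",n):
        if np.hypot(*(np.array(r['rect'][:2])-u))<40: print(n,r['confidence'],np.round(r['rect'],1))
cv2.imwrite("pics/f2.png",out[:,:,::-1])
E
```

```text
t: 9.93
tool_pos: [0.4804, -0.2354, 0.1658]
tool_rot: [1.786, 2.583, -0.002]
contact_force: [0.1, -0.3, 0.9]
opening: 0.0369
grip_force: 45.0
[ 0.50445406 -0.2991219   0.18595948] [-1.19771547e-01  8.70543412e-05  9.20305146e-04] slide x [ 0.35290285 -0.93565843  0.00169626] z [-5.98350312e-04  1.58722151e-03  9.99998561e-01]
scene 0.75 [272.4 158.2  38.1  24.7]
side 0.53 [352.9 188.4  14.8  18.9]
```

View pics/f2.png

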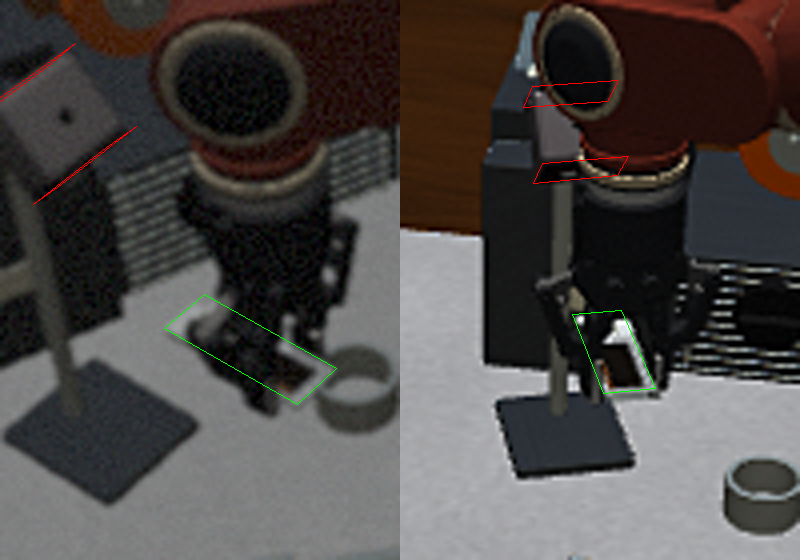

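The slide matches its predicted outline and points at the reader. The head's outline suggests a few mm of error, so I cross-check the head pose using the corners of its grey upper face (scene crop 2: (92,115),(188,50),(235,130),(155,188)).

```bash
python3 - <<'E'
from h import *
S=np.array([(92,115),(188,50),(235,130),(155,188)])/4+[185,70]-.4
D=np.array([(158,90),(240,85),(247,155),(165,163)])/4+[290,100]-.4
M=np.array([[.06,.033,.023],[.06,-.033,.023],[0,-.033,.023],[0,.033,.023]])
PS=np.array([(231,172)]),np.array([(335.5,202)])
def f(p,zf=None,post=0):
    RH=Rz(p[2])@R.from_euler('y',-np.pi/4).as_matrix();z=p[3] if zf is None else zf
    X=M@RH.T+[p[0],p[1],z]
    r=[(proj(cam("scene"),X)-S).ravel(),(proj(cam("side"),X)-D).ravel()]
    if post:
        b=np.array([p[0],p[1],0])+np.array([np.cos(p[2]),np.sin(p[2]),0])*.065;b[2]=.012
        r+=[(proj(cam("scene"),b)-PS[0]).ravel(),(proj(cam("side"),b)-PS[1]).ravel()]
    return np.concatenate(r)
for zf,po in((None,0),(.27,0),(.27,1)):
    r=least_squares(f,[.535,-.379,-1.2,.27],args=(zf,po));print(zf,po,r.x.round(4),r.fun.round(1))
E
```

```text
None 0 [ 0.5401 -0.3914 -1.2707  0.2579] [ 1.4 -3.1 -2.3 -0.2  0.4  0.8  0.7  0.  -0.9 -0.   0.1  0.1  0.1  1.7
 -1.   0.8]
0.27 0 [ 0.5419 -0.3759 -1.2674  0.27  ] [ 2.3 -3.4 -1.1 -0.7  1.8  0.6  1.9  0.  -2.4 -1.6 -1.1 -1.5 -1.   0.3
 -2.4 -0.5]
0.27 1 [ 0.5418 -0.3757 -1.274   0.27  ] [ 2.4 -3.4 -0.9 -0.7  1.9  0.7  1.9  0.  -2.3 -1.6 -1.  -1.4 -1.   0.4
 -2.5 -0.5  0.6 -0.5 -1.3 -0.8]
```

Two estimates differ by about 7 mm laterally. The base plate has high contrast, so fitting it in the first pictures gives the yaw and symmetry plane well.

```bash
python3 - <<'E'
from h import *
from scipy.optimize import minimize
M=[]
for n,(c0,c1,r0,r1),seed in(("scene",(205,270,155,200),(237,180)),("side",(312,362,194,224),(340,208))):
    g=cv2.imread(f"pics/{n}0.png").astype(np.float32).mean(2);m=np.zeros((480,640),np.uint8)
    gb=cv2.GaussianBlur(g,(3,3),0)
    m[r0:r1,c0:c1]=(gb[r0:r1,c0:c1]<100)
    _,lab=cv2.connectedComponents(m);k=(lab==lab[seed[1],seed[0]]).astype(np.uint8)
    k=cv2.morphologyEx(k,cv2.MORPH_OPEN,np.ones((5,5),np.uint8))
    M.append((cam(n),k));print(n,k.sum(),cv2.minAreaRect(np.argwhere(k)[:,::-1].astype(np.float32)))
for lx,ly in((.11,.10),(.10,.11)):
  for h in(.008,.012,.016):
    f=lambda p:-iou([(C,m,box(-lx/2,lx/2,-ly/2,ly/2,0,h)@Rz(p[2]).T+[p[0],p[1],0]) for C,m in M])
    r=minimize(f,[.55,-.405,-1.2],method='Nelder-Mead',options=dict(initial_simplex=[[.55,-.405,-1.2],[.56,-.405,-1.2],[.55,-.395,-1.2],[.55,-.405,-1.3]],xatol=1e-4,fatol=1e-4))
    x,y,a=r.x;t=lambda w:(np.array(w)-[x,y])@[-np.sin(a),np.cos(a)]
    print(lx,h,r.x.round(4),round(r.fun,3),"lateral of win ests",t([.5345,-.379]),t([.5418,-.3757]),"post",t([.5595,-.4355]))
E
```

```text
scene 1173 ((229.59068298339844, 171.84454345703125), (59.45677185058594, 31.096036911010742), 30.25643539428711)
side 591 ((336.89605712890625, 206.96038818359375), (20.59726905822754, 31.24416732788086), 84.2894058227539)
0.11 0.008 [ 0.5499 -0.4153 -1.2156] -0.879 lateral of win ests -0.0017500316014806704 0.006241966105025122 post 0.0020378387515969723
0.11 0.012 [ 0.5501 -0.4139 -1.2402] -0.851 lateral of win ests -0.0034696644371298873 0.0045062343904040915 post 0.001836414984192784
0.11 0.016 [ 0.5512 -0.4132 -1.2209] -0.82 lateral of win ests -0.004000714943801551 0.003988209035583285 post 0.00011602817591126797
0.1 0.008 [ 0.549  -0.4147 -1.27  ] -0.791 lateral of win ests -0.0032487247372901132 0.004701244270257423 post 0.00388856237639619
0.1 0.012 [ 0.5491 -0.413  -1.3296] -0.796 lateral of win ests -0.006079848358520505 0.001797091897674759 post 0.004700581125461065
0.1 0.016 [ 0.5489 -0.4113 -1.318 ] -0.783 lateral of win ests -0.005896511665532468 0.0019968526508475693 post 0.004177081693343494
```

```bash
python3 - <<'E'
from h import *
from scipy.optimize import minimize
M=[]
poly=np.array([(211,178),(236,156),(266,175),(240,197)])
for n,P in(("scene",poly),("side",np.array([(317,203),(316,198),(350,194),(358,215),(324,221)]))):
    g=cv2.imread(f"pics/{n}0.png").astype(np.float32).mean(2)
    a=np.zeros((480,640),np.uint8);cv2.fillConvexPoly(a,P.astype(np.int32),1)
    t=(g[P[:,1].max()-2:P[:,1].max()+6,P[:,0].min():P[:,0].max()].mean()+np.median(g[168:182,232:244] if n=="scene" else g[205:211,330:345]))/2
    k=cv2.morphologyEx(((cv2.GaussianBlur(g,(3,3),0)<t)&(a>0)).astype(np.uint8),cv2.MORPH_OPEN,np.ones((7,7),np.uint8))
    k=cv2.morphologyEx(k,cv2.MORPH_CLOSE,np.ones((5,5),np.uint8))
    M.append((n,cam(n),k));print(n,t,k.sum(),cv2.boxPoints(cv2.minAreaRect(np.argwhere(k)[:,::-1].astype(np.float32))).round(1).tolist())
for lx,ly in((.11,.10),(.10,.11)):
  for use in(("scene","side"),("scene",),("side",)):
    h=.01
    f=lambda p:-iou([(C,m,box(-lx/2,lx/2,-ly/2,ly/2,0,h)@Rz(p[2]).T+[p[0],p[1],0]) for n,C,m in M if n in use])
    r=minimize(f,[.55,-.405,-1.2],method='Nelder-Mead',options=dict(initial_simplex=[[.55,-.405,-1.2],[.56,-.405,-1.2],[.55,-.395,-1.2],[.55,-.405,-1.3]],xatol=1e-4,fatol=1e-4))
    x,y,a=r.x;t=lambda w:((np.array(w)-[x,y])@[-np.sin(a),np.cos(a)]).round(4)
    print(lx,use,r.x.round(4),round(r.fun,3),t([.5345,-.379]),t([.5418,-.3757]),"post",t([.5595,-.4355]),"axis point",(r.x[:2]+(np.array([.537,-.378])-r.x[:2])@[np.cos(a),np.sin(a)]*np.array([np.cos(a),np.sin(a)])).round(4))
E
```

```text
scene 87.04621 974 [[213.6999969482422, 179.3000030517578], [229.89999389648438, 153.39999389648438], [261.8999938964844, 173.39999389648438], [245.6999969482422, 199.3000030517578]]
side 112.85217 598 [[320.20001220703125, 198.1999969482422], [350.70001220703125, 195.10000610351562], [352.79998779296875, 215.8000030517578], [322.29998779296875, 218.89999389648438]]
0.11 ('scene', 'side') [ 0.5499 -0.4144 -1.2189] -0.902 -0.0023 0.0057 post 0.0017 axis point [ 0.5366 -0.3781]
0.11 ('scene',) [ 0.5515 -0.4165 -1.1897] -0.899 -0.0018 0.0062 post 0.0004 axis point [ 0.5362 -0.3783]
0.11 ('side',) [ 0.548  -0.413  -1.2525] -0.927 -0.0021 0.0058 post 0.0039 axis point [ 0.5365 -0.3782]
0.1 ('scene', 'side') [ 0.5462 -0.415  -1.2641] -0.827 -0.0002 0.0077 post 0.0065 axis point [ 0.5347 -0.3787]
0.1 ('scene',) [ 0.547  -0.417  -1.2001] -0.822 0.0021 0.0101 post 0.005 axis point [ 0.5325 -0.3797]
0.1 ('side',) [ 0.5489 -0.4134 -1.3447] -0.844 -0.0063 0.0015 post 0.0054 axis point [ 0.5406 -0.3772]
```

Base fit: window at about (0.537, -0.378), yaw -1.225. Small trim of +4 mm sideways and about 0.8° of yaw, then hold.

```bash
python3 -m crank '[{"offset":[0,0.002,0.0005],"twist":[0,0,0.4]},{"offset":[0,0.004,0.001],"twist":[0,0,0.8]},{"offset":[0,0.004,0.001],"twist":[0,0,0.8]},{"offset":[0,0.004,0.001],"twist":[0,0,0.8]},{"offset":[0,0.004,0.001],"twist":[0,0,0.8]},{"offset":[0,0.004,0.001],"twist":[0,0,0.8]}]'
python3 - <<'E'
from h import *
o=get_obs();Rs=R.from_rotvec(o['tool_rot']).as_matrix()@FL;lab=o['tool_pos']-Rs@[-.0291,0,-.014]+Rs@[.039,0,.006]
w=np.array([.5366,-.378,.27]);print(o['t'],lab,(lab-w)@(Rz(-1.225)@R.from_euler('y',-np.pi/4).as_matrix()),np.arctan2(Rs[1,0],Rs[0,0]))
print(finish_job())
E
```

```text
t: 10.88
tool_pos: [0.484, -0.2342, 0.1643]
tool_rot: [1.805, 2.571, -0.002]
contact_force: [-0.4, 0.1, -0.2]
opening: 0.0368
grip_force: 45.0
10.875 [ 0.50708623 -0.2982775   0.18434965] [-0.12067295 -0.0007451  -0.00045494] -1.2245984012929663
the job is handed in; nothing more can be done
None
```

I took the right-bay slide out by its clear end and handed the job in at 10.9 s, holding it level, label up, frosted end towards the reader. By my estimate the label is centred on the window to within a few millimetres, about 12 cm away; the other two slides were still in their bays after the lift.

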